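Open the battery door of an uninterruptible power supply by its hidden catch

TASK

The battery of the uninterruptible power supply on the desk is due for replacement: feel gently along the plain strip in front of its battery door for the flush release button hidden in it and press the button in until the door springs ajar, then push the door by its ribs all the way back to its stop. Do it with the fingertips only: pinch and lift nothing, and leave the things lying round and on the unit where they are.

Things in the scene. Friction and masses are not known exactly. Their poses are not given: they have to be found in the camera images.
- ups: Grey uninterruptible power supply lying flat, 210 (x) x 380 (y) x 100 mm, fixed. Origin: centre of its underside. Own x runs from its long front face (to the robot) to the rear, y along its length, z up. On top, between end cheeks (|y| > 90 mm, 1.5 mm proud), lie from front to rear: the strip (x -101 to -45 mm), the door (-45 to 35 mm when shut, flush with the strip), a rear deck 6 mm lower.
- strip_left (a point): Point on the strip's flat top (100 mm above the desk), on its centre line (x = -73 mm), 70 mm to the +y side of the unit's middle: left end of the stretch to feel. The button's opening in the strip measures 44 mm along it by 42 mm across and is centred on this line, within 45 mm to either side of the unit's middle: a different place each time, not reported.
- strip_right (a point): The same, 70 mm to the -y side: right end of the stretch to feel.
- release (a joint): Travel of the release button, m: 0 at rest, 0.0055 fully in (downward). It is a flat plate of the strip's own colour that fills its opening; at rest its top stands 2 mm below the strip. Spring force 1.5 N at first, 4.8 N fully in. The catch lets go after about 3.5 mm; let go, the button springs back.
- battery_door (a joint): Travel of the battery door, m: 0 shut, 0.066 fully open at its stop, along the unit's +x (away from the strip). While caught it cannot move. Released, a spring throws it about 15 mm open; from there it slides stiffly (about 1 N friction plus drag) and stays where it is left.
- door_rib (a point): Middle of the top of the first of the door's three push ribs; moves with the door. The ribs lie across the door (100 mm long in y, 4 mm thick, 11 mm apart) and rise 7 mm above its flat top. The first rib's front face lies 2 mm to the unit's -x side of this point, with 42 mm of flat door before it.
- spare_battery: Bystander: new black battery block, 65 x 151 x 95 mm, upright on the desk; origin at the centre of its underside.
- note_cube: Bystander: block of note paper, 79 x 79 x 46 mm, on the unit's right (-y) cheek; origin at the centre of its underside.
- torch: Bystander: grey torch, 36 x 128 x 36 mm, lying on the desk in front of the unit's left end (another, farther left, is only scenery); origin at its underside.
- screwdriver: Bystander: black-handled screwdriver 190 mm long lying on the desk in front of the unit; origin at the middle of its underside.

How it is judged:
By the outcome, as a careful person would: the job done as asked, in the order asked, and still so for the second after the job is handed in, with the robot touching nothing.
It also fails if it takes over 51 s, if anything falls off the work surface, if the arm or the gripper's body presses on something with over 40 N, if the wrist force passes 120 N, or if a joint passes its speed limit or range.

ROBOT

A 7-joint arm with a two-finger parallel gripper is mounted at the origin on a cart in front of the work surface, level with it; the furniture and walls round the work are solid. World frame = base frame: x ahead of the robot, y to its left, z up, the work surface at z = 0. Lengths are in m, angles in rad, forces in N, time in s.
With the tool pointing down it reaches from about 0.35 to 0.9 m from the base axis. Payload 8.1 kg.
Tool frame: the origin (TCP) lies on the front face of the gripper's body, between the roots of the fingers; the fingertips stand 73 mm ahead of it and the grasp point (between the pads) lies 54 mm ahead of it; x points along the fingers, z is the direction in which the jaws open and shut, and the axes are right-handed (so a half turn about x gives the same grasp; the last joint's range is limited). The gripper opens to 85 mm and grips with 20 to 120 N. Pads are 22 mm wide; open, the fingers measure 114 mm over their backs; the gripper's body (76 mm by 85 mm) begins 54 mm behind the grasp point. The pads swing forward as they close: fully open they stand 13 mm farther back than shut.
Start: joints at [-1.225, 0.434, 0.025, 1.573, -0.012, 1.134, -0.075], TCP at [0.271, 0.563, 0.304] pointing down, gripper open.
Joint ranges: [-2.62, 2.62], [-0.44, 2.09], [-1.27, 1.32], [0.08, 2.57], [-1.32, 4.46], [0.12, 2], [-2.74, 2.74]. Speed limits (rad/s): [2.22, 2.22, 3.01, 3.01, 3.14, 3.14, 3.14].

INTERFACE

Orientations are given as a 3x3 rotation matrix whose columns are the frame's x, y, z axes.
In Python, from plant import ctrl, viewer gives the robot as it stands. The module is installed in compiled form; this text tells all that it offers.
- The arm moves only by the tool play_rows, never from a script. Its argument "plan" is a list of rows, each a list of 7 numbers: the shift along the tool's x, y, z in cm, then the turn, a rotation vector about the tool's x, y, z in degrees, then the finger opening in cm, from 0 to 8.54. A call has 1 to 10 rows; each row is the pose to reach, as a shift and turn from the pose measured when the call began, along the tool's axes at that moment; what a row does not reach only later rows make up. A row lasts 1/12 s, in which the tool goes at most 41.7 mm and 7.16 degrees, less where a joint would pass 70% of its speed; a pose out of reach is approached as far as the arm can. A call with a gripper value outside its range is refused whole. The fingers move at their own pace and stop on an object; "force" is the grip in N (left out, the last holds). Time passes only in rows, so rows that repeat a pose let the fingers close. It gives the time, the measured TCP pose, the force and the opening at its end, in the units of the state.
- ctrl.observe(): the state, without advancing time (a new reading comes with each control period).
- viewer.grab_frame(name): name is "scene" or "side" or "wrist"; returns a dict with "image" (384x512x3 uint8, red, green, blue), "K" (3x3 intrinsics, pixels), "R" (3x3) and "t" (3): a world point X has camera coordinates R X + t. Camera axes: x right, y down, z forward; pixel columns grow to the right and rows downward; lengths in m; the calibration is good to about 2 mm. The wrist camera is an equidistant fisheye: a pixel r from the principal point sees the ray r / f radians off the axis. A picture is of the moment at which its call begins. There is no depth.
- ctrl.job_done(): hands the job in, once; it reports no verdict.
Trained networks look in the newest picture that a camera, given by its name, has taken for a name from the list of things; names that differ only in an ending like _2 or _b are one class to them, and where a whole thing is asked for, a point or a joint stands for the part that bears it (a point fixed in the world has none). Each returns a list of dicts, best first, with "conf" (0 to 1); they miss things now and then, are a little off and sometimes report something else, mostly with a low value. They report only what shows in the picture. A call takes as long as a camera call.
- viewer.cut_out(query, camera): "pixels" (384x512 bool, what is visible of it) and "extent" ([left, top, right, bottom] in pixels, round what is visible of it).
The state is a dict: "time_s": time; "qpos": joint angles; "dq": joint speeds; "joint_torque": joint torques, N m; "ee_pos": TCP position; "tool_rot": TCP orientation; "force": force on the tool from outside, world axes, zero at the start; "torque": the same for the moment, N m; "gripper_width": finger opening in m.
Only numpy, scipy, OpenCV 4.12 (cv2) and the standard library are available. Lean on these libraries where they do the work, as an engineer would, in place of code of your own. Each camera call takes 0.05 s, during which the arm holds its last target. There are 200 camera calls.

## Working session

There is one attempt and no reset: what is moved stays moved. The work goes in short steps, Python scripts to look and compute and a tool call to move; the robot and the scene stay as the last step left them, time stands still between calls to the robot, and variables do not carry over. Pictures are saved under pics/ and viewed, about 8 in all and at most 12, crops included, and the job is handed in when it is done.

Besides the shell and the picture viewer there is one more tool, called after "Call:" as name(argument=value, ...) on one line, values as JSON. play_rows: Moves the arm, as the interface text tells. Its arguments: {"type":"object","properties":{"plan":{"type":"array","items":{"type":"array","items":{"type":"number"}}},"force":{"type":"number"}},"required":["plan"]}

```bash
mkdir -p pics; python3 - <<'E'
from plant import ctrl, viewer
import cv2,numpy as np
s=ctrl.observe();print({k:np.round(v,3).tolist() for k,v in s.items()})
ims=[]
for c in("scene","side"):
    f=viewer.grab_frame(c);im=f["image"][...,::-1].copy()
    np.savez(f"{c}.npz",**f)
    print(c,np.round(f["K"],1).tolist(),np.round(f["R"],4).tolist(),np.round(f["t"],4).tolist())
    for q in("ups","battery_door","door_rib","note_cube","spare_battery","torch","screwdriver"):
        r=viewer.cut_out(q,c)
        for d in r[:2]:
            print(q,round(d["conf"],2),np.round(d["extent"]).tolist())
    ims.append(im)
cv2.imwrite("pics/scene.png",cv2.resize(ims[0],(800,600),interpolation=cv2.INTER_CUBIC))
cv2.imwrite("pics/side.png",cv2.resize(ims[1],(800,600),interpolation=cv2.INTER_CUBIC))
E
```

```text
{'time_s': 0.0, 'qpos': [-1.225, 0.435, 0.025, 1.574, -0.012, 1.134, -0.075], 'dq': [-0.0, -0.0, -0.001, -0.001, -0.0, 0.001, -0.0], 'joint_torque': [0.001, -67.046, 1.026, -31.621, 0.016, 0.012, -0.0], 'ee_pos': [0.271, 0.563, 0.303], 'tool_rot': [[-0.001, -0.901, 0.434], [-0.002, 0.434, 0.901], [-1.0, -0.0, -0.002]], 'force': [0.613, -0.289, -0.84], 'torque': [-0.019, 0.012, -0.006], 'gripper_width': 0.086}
scene [[445.3, 0.0, 257.4], [0.0, 445.3, 190.6], [0.0, 0.0, 1.0]] [[0.7141, -0.7, -0.0099], [-0.3947, -0.3909, -0.8315], [0.5782, 0.5977, -0.5554]] [-0.256, 0.3088, 0.9626]
ups 0.59 [201.0, 132.0, 338.0, 212.0]
battery_door 0.83 [238.0, 148.0, 294.0, 177.0]
door_rib 0.57 [237.0, 147.0, 300.0, 178.0]
door_rib 0.35 [200.0, 134.0, 336.0, 209.0]
note_cube 0.73 [297.0, 153.0, 328.0, 176.0]
spare_battery 0.7 [343.0, 198.0, 403.0, 249.0]
spare_battery 0.28 [200.0, 133.0, 341.0, 210.0]
torch 0.54 [144.0, 176.0, 178.0, 200.0]
screwdriver 0.82 [199.0, 210.0, 222.0, 234.0]
side [[450.8, 0.0, 253.2], [0.0, 450.8, 189.0], [0.0, 0.0, 1.0]] [[0.9319, -0.3626, -0.0124], [-0.175, -0.4195, -0.8907], [0.3178, 0.8322, -0.4544]] [-0.3898, 0.2225, 1.2122]
ups 0.61 [230.0, 150.0, 342.0, 219.0]
battery_door 0.68 [259.0, 161.0, 299.0, 187.0]
door_rib 0.61 [260.0, 160.0, 298.0, 187.0]
door_rib 0.2 [227.0, 151.0, 340.0, 225.0]
note_cube 0.88 [297.0, 171.0, 333.0, 195.0]
spare_battery 0.81 [319.0, 225.0, 377.0, 262.0]
torch 0.76 [188.0, 170.0, 205.0, 192.0]
torch 0.4 [261.0, 164.0, 301.0, 189.0]
screwdriver 0.67 [206.0, 203.0, 216.0, 217.0]
```

View pics/scene.png

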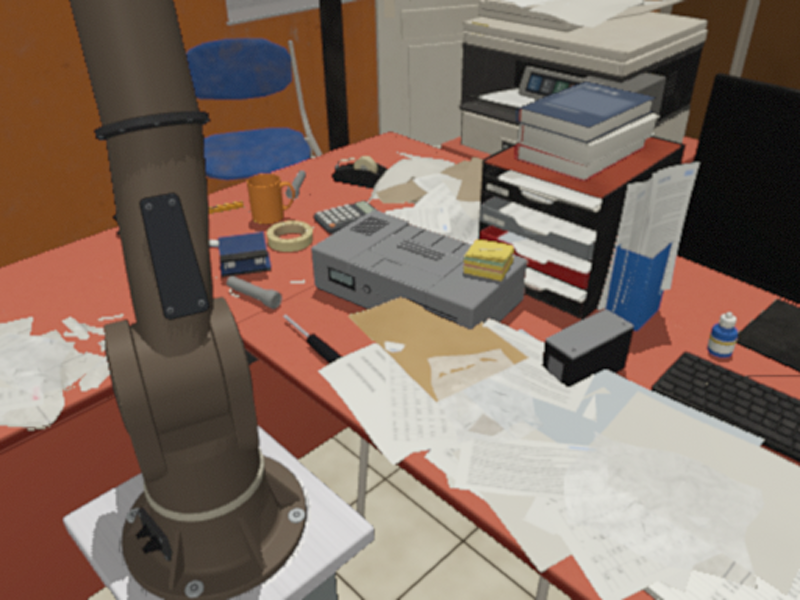

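View pics/side.png

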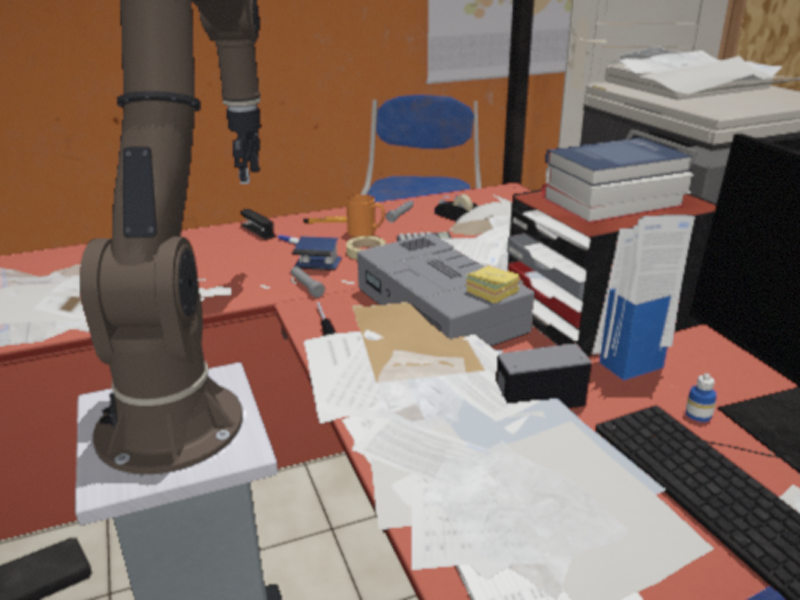

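The scene view shows the grey UPS at about (420,265)/1.56, with its ribs at about (425,248) and the note cube at its right end. The torch and screwdriver lie in front of it. I'll fit the UPS pose to the masks from both views.

```bash
cat > h.py <<'E'
from plant import ctrl, viewer
import cv2,numpy as np
from scipy.optimize import minimize
def proj(f,X):
    c=np.atleast_2d(X)@f["R"].T+f["t"]; p=c@f["K"].T
    return p[:,:2]/p[:,2:]
def place(p,L):
    c,s=np.cos(p[2]),np.sin(p[2]); L=np.atleast_2d(np.array(L,float))
    return np.c_[p[0]+c*L[:,0]-s*L[:,1],p[1]+s*L[:,0]+c*L[:,1],L[:,2]]
def ray(f,uv,z):
    d=np.linalg.inv(f["K"])@np.array([*uv,1.]); o=-f["R"].T@f["t"]; d=f["R"].T@d
    return o+d*(z-o[2])/d[2]
box=[(x,y,z) for x in(-.105,.105) for y in(-.19,.19) for z in(0,.1)]
def show(f,p,name,roi,k):
    im=cv2.resize(f["image"][...,::-1].copy(),None,fx=k,fy=k,interpolation=cv2.INTER_CUBIC)
    segs=[((-.105,-.19,.1),(-.105,.19,.1)),((.105,-.19,.1),(.105,.19,.1)),((-.105,-.19,.1),(.105,-.19,.1)),((-.105,.19,.1),(.105,.19,.1)),
     ((-.105,-.19,0),(-.105,.19,0)),((-.105,-.19,0),(-.105,-.19,.1)),((-.105,.19,0),(-.105,.19,.1)),((-.045,-.09,.1),(-.045,.09,.1)),((-.101,-.09,.1),(-.101,.09,.1)),((-.003,-.05,.107),(-.003,.05,.107)),((-.073,-.07,.1),(-.073,.07,.1))]
    for a in segs:
        q=np.round(proj(f,place(p,a))*k).astype(int); cv2.line(im,tuple(map(int,q[0])),tuple(map(int,q[1])),(0,255,0),1)
    x0,y0,x1,y1=[int(v*k) for v in roi]; cv2.imwrite(name,im[y0:y1,x0:x1])
E
python3 - <<'E'
from h import *
fs={};ms={}
for c in("scene","side"):
    fs[c]=viewer.grab_frame(c); m=viewer.cut_out("ups",c)[0]["pixels"].copy()
    n=viewer.cut_out("note_cube",c)[0]["pixels"]; ms[c]=(m,n)
S=4
def cost(p):
    t=0
    for c,f in fs.items():
        q=cv2.convexHull((proj(f,place(p,box))*S).astype(np.float32))
        im=np.zeros((384*S,512*S),np.uint8); cv2.fillConvexPoly(im,np.round(q).astype(np.int32),1)
        a=cv2.resize(im.astype(np.float32),(512,384),interpolation=cv2.INTER_AREA)
        m,n=ms[c]; w=~n
        t+=np.abs(a-m)[w].sum()/m.sum()
    return t
f=fs["scene"]; p0=ray(f,(268,165),.1)
best=min((minimize(cost,[p0[0],p0[1],y],method="Nelder-Mead",options=dict(initial_simplex=[[p0[0],p0[1],y],[p0[0]+.03,p0[1],y],[p0[0],p0[1]+.03,y],[p0[0],p0[1],y+.2]])) for y in(-.4,0,.4)),key=lambda r:r.fun)
p=best.x; print(p,np.degrees(p[2]),best.fun); np.save("p.npy",p)
show(fs["scene"],p,"pics/fs.png",(190,120,350,225),5)
for nm,L in dict(left=(-.073,.07,.1),right=(-.073,-.07,.1),rib=(-.003,0,.107)).items(): print(nm,place(p,L))
for q,h in(("note_cube",.146),("torch",.02),("screwdriver",.015),("spare_battery",.05)):
    for c in fs:
        m=viewer.cut_out(q,c)[0]["pixels"]; v,u=np.nonzero(m); print(q,c,np.round(ray(fs[c],(u.mean(),v.mean()),h if h<.1 else .125),3))
E
```

```text
[0.60756828 0.20761884 0.18544661] 10.625308258700985 0.7402139885908465
left [[0.52291295 0.26295848 0.1       ]]
right [[0.54872692 0.12535892 0.1       ]]
rib [[0.60461971 0.20706568 0.107     ]]
note_cube scene [0.644 0.06  0.125]
note_cube side [0.646 0.05  0.125]
torch scene [0.356 0.422 0.02 ]
torch side [0.358 0.41  0.02 ]
screwdriver scene [0.339 0.198 0.015]
screwdriver side [0.342 0.211 0.015]
spare_battery scene [ 0.632 -0.177  0.05 ]
spare_battery side [ 0.632 -0.178  0.05 ]
```

View pics/fs.png

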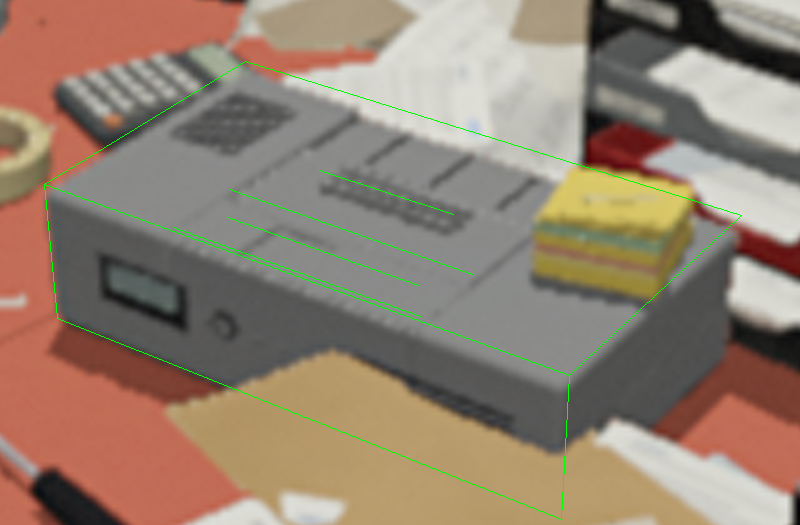

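The top corners of the fit look right, but the ribs sit a few pixels off because paper hides the base. I'll close the fingers and move above the unit for a closer look with the wrist camera.

Call:
play_rows(plan=[[-4,-8,-4,-7,0,0,0],[-8,-12,-6.5,-14,0,0,0],[-8,-16,-8.7,-21,0,0,0],[-8,-20,-11,-28,0,0,0],[-8,-24,-13,-36,0,0,0],[-8,-28,-15.3,-36,0,0,0],[-8,-32,-17.5,-36,0,0,0],[-8,-36,-19.7,-36,0,0,0],[-8,-38,-21,-36,0,0,0],[-8,-38,-21,-36,0,0,0]], force=40)

```text
time_s: 2.33
ee_pos: [0.5035, 0.2358, 0.3833]
tool_rot: [[0.001, -0.984, -0.178], [0.0, -0.178, 0.984], [-1.0, -0.001, 0.0]]
force: [1.1, 0.8, 0.3]
gripper_width: -0.0002
```

```bash
python3 - <<'E'
from h import *
s=ctrl.observe();print({k:np.round(v,3).tolist() for k,v in s.items() if k in("time_s","ee_pos","tool_rot","force","gripper_width","dq")})
f=viewer.grab_frame("wrist"); np.savez("w1.npz",**f); print(f["K"],f["R"],f["t"])
cv2.imwrite("pics/w1.png",cv2.resize(f["image"][...,::-1],(800,600),interpolation=cv2.INTER_CUBIC))
for q in("ups","battery_door","note_cube","release"):
    for d in viewer.cut_out(q,"wrist")[:2]: print(q,round(d["conf"],2),d["extent"])
E
```

```text
{'time_s': 2.333, 'dq': [0.699, 0.103, 0.271, -0.168, -0.078, 0.067, 0.977], 'ee_pos': [0.503, 0.236, 0.383], 'tool_rot': [[0.001, -0.984, -0.178], [0.0, -0.178, 0.984], [-1.0, -0.001, 0.0]], 'force': [1.075, 0.751, 0.278], 'gripper_width': -0.0}
[[297.31863964   0.         255.02393648]
 [  0.         297.31863964 191.73220139]
 [  0.           0.           1.        ]] [[-0.17744943  0.98412918  0.00120407]
 [ 0.94496397  0.17004553  0.27951319]
 [ 0.27487234  0.05073726 -0.9601411 ]] [-0.14366736 -0.57535745  0.30535096]
ups 0.72 [80.7, 141.4, 363.1, 291.1]
battery_door 0.66 [149.0, 201.3, 286.2, 257.1]
note_cube 0.95 [74.7, 220.1, 150.1, 287.3]
release 0.95 [217.8, 161.5, 247.8, 191.8]
```

View pics/w1.png

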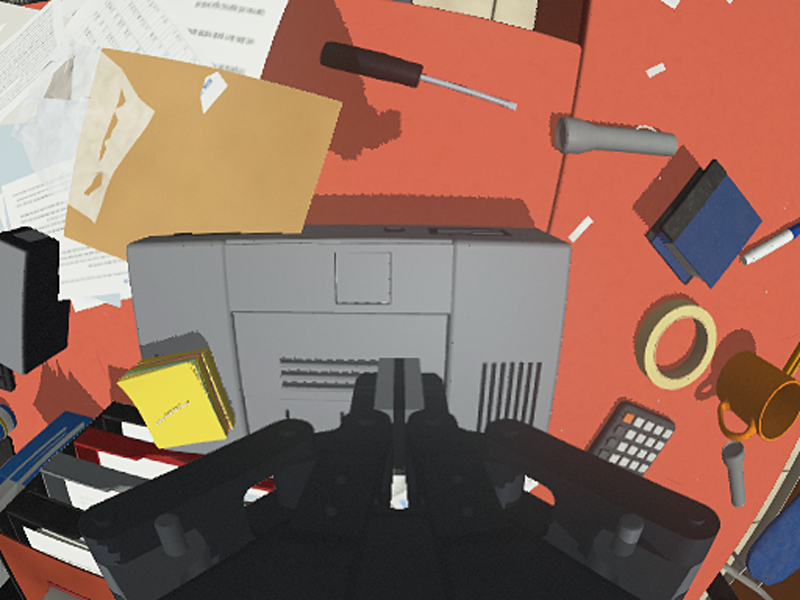

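The wrist view shows the whole unit. The button outline is at about (363,277), the door's front edge runs from (233,313) to (448,313), and the ribs are at about (280-380, 358-385). I'll retake the frame now that the arm has settled and measure these through the fisheye model.

```bash
cat >> h.py <<'E'
def wray(f,uv,z):
    d=np.array([(uv[0]-f["K"][0,2])/f["K"][0,0],(uv[1]-f["K"][1,2])/f["K"][1,1]]); th=np.hypot(*d)
    v=np.array([*(d/th*np.sin(th)),np.cos(th)]); o=-f["R"].T@f["t"]; v=f["R"].T@v
    return o+v*(z-o[2])/v[2]
E
python3 - <<'E'
from h import *
f=np.load("w1.npz"); k=.64
P=dict(fr=((128,245),.1015),fl=((571,243),.1015),dr=((233,313),.1),dl=((448,313),.1),bc=((363,277),.098),rib0R=((280,359),.107))
W={n:wray(f,((u+.5)*k-.5,(v+.5)*k-.5),z) for n,((u,v),z) in P.items()}
for n,w in W.items(): print(n,np.round(w,4))
d=W["fl"]-W["fr"];print("len",np.linalg.norm(d[:2]),"yaw",np.degrees(np.arctan2(-d[0],d[1])))
d=W["dl"]-W["dr"];yaw=np.arctan2(-d[0],d[1]);print("door",np.linalg.norm(d[:2]),"yaw",np.degrees(yaw))
m=(W["fl"]+W["fr"])/2; m2=(W["dl"]+W["dr"])/2
for y in(np.radians(10.6),yaw):
    c,s=np.cos(y),np.sin(y); X=np.array([c,s]);Y=np.array([-s,c])
    for o in(m[:2]+.105*X,m2[:2]+.045*X): print("origin",o,"button local",(W["bc"][:2]-o)@X,(W["bc"][:2]-o)@Y,"rib",(W["rib0R"][:2]-o)@X,(W["rib0R"][:2]-o)@Y)
f=viewer.grab_frame("wrist"); np.savez("w2.npz",**f); s=ctrl.observe(); print(s["ee_pos"],s["force"],s["time_s"])
r=viewer.cut_out("release","wrist")[0]; v,u=np.nonzero(r["pixels"]); print(r["conf"],r["extent"],wray(f,(u.mean(),v.mean()),.098))
e=r["extent"]; x0,y0=int(e[0])-110,int(e[1])-40
cv2.imwrite("pics/w2.png",cv2.resize(f["image"][y0:y0+140,x0:x0+200,::-1],None,fx=4,fy=4,interpolation=cv2.INTER_CUBIC)); print(x0,y0)
E
```

```text
fr [0.5281 0.0032 0.1015]
fl [0.4639 0.3702 0.1015]
dr [0.5715 0.108  0.1   ]
dl [0.5395 0.2834 0.1   ]
bc [0.5227 0.2114 0.098 ]
rib0R [0.6016 0.154  0.107 ]
len 0.3725619049500894 yaw 9.922049119264436
door 0.17825985340743927 yaw 10.344488111487248
origin [0.59917963 0.20598086] button local -0.07413723633449508 0.019428858552598974 rib -0.007233086740902703 -0.05156265849932819
origin [0.59971062 0.2039615 ] button local -0.074287702313955 0.02151143648335904 rib -0.007383552720362636 -0.049480080568568126
origin [0.59926474 0.20552041] button local -0.0742241863919345 0.01956629812947046 rib -0.0070041147646713615 -0.05112615335300018
origin [0.5997471  0.20376416] button local -0.07438334153056682 0.0213806138103306 rib -0.007163269903303688 -0.04931183767214004
[0.50197576 0.23887661 0.38273874] [-0.29230883  0.86644975 -0.32977855] 2.6333
0.83 [212.4, 161.1, 246.8, 195.2] [0.52273411 0.21148955 0.098     ]
102 121
```

View pics/w2.png

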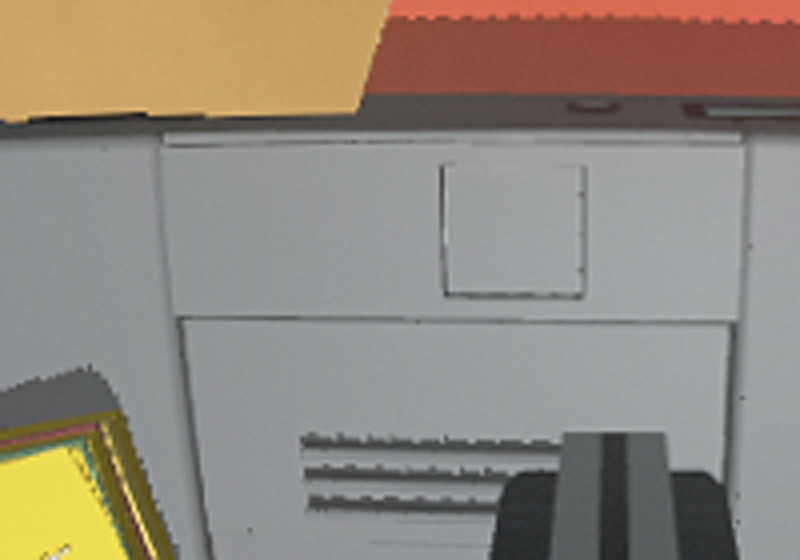

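The measurements agree with the given sizes: the outline is centred at local x = -74 mm, the door is 178 mm wide, and the yaw is 10.3°. The button is at about (0.523, 0.2115), local y about +20 mm. I'll move to hover above it.

Call:
play_rows(plan=[[1,-0.8,-1.5,0,0,0,0],[4,-1.55,-3.05,0,0,0,0],[8,-1.55,-3.05,0,0,0,0],[12,-1.55,-3.05,0,0,0,0],[15,-1.55,-3.05,0,0,0,0],[17.5,-1.55,-3.05,0,0,0,0],[19,-1.55,-3.05,0,0,0,0],[19,-1.55,-3.05,0,0,0,0],[19,-1.55,-3.05,0,0,0,0],[19,-1.55,-3.05,0,0,0,0]])

```text
time_s: 3.52
ee_pos: [0.5227, 0.2132, 0.1939]
tool_rot: [[0.001, -0.983, -0.182], [0.002, -0.182, 0.983], [-1.0, -0.001, 0.001]]
force: [0.2, -0.1, 0.8]
gripper_width: -0.0
```

```bash
python3 - <<'E'
from h import *
s=ctrl.observe();print({k:np.round(v,4).tolist() for k,v in s.items() if k in("time_s","ee_pos","tool_rot","force")})
f=viewer.grab_frame("wrist")
cv2.imwrite("pics/w3.png",cv2.resize(f["image"][...,::-1],(800,600),interpolation=cv2.INTER_CUBIC))
E
```

```text
{'time_s': 3.5167, 'ee_pos': [0.5227, 0.2132, 0.1939], 'tool_rot': [[0.0008, -0.9833, -0.1822], [0.0015, -0.1822, 0.9833], [-1.0, -0.0011, 0.0013]], 'force': [0.2302, -0.1386, 0.8363]}
```

View pics/w3.png

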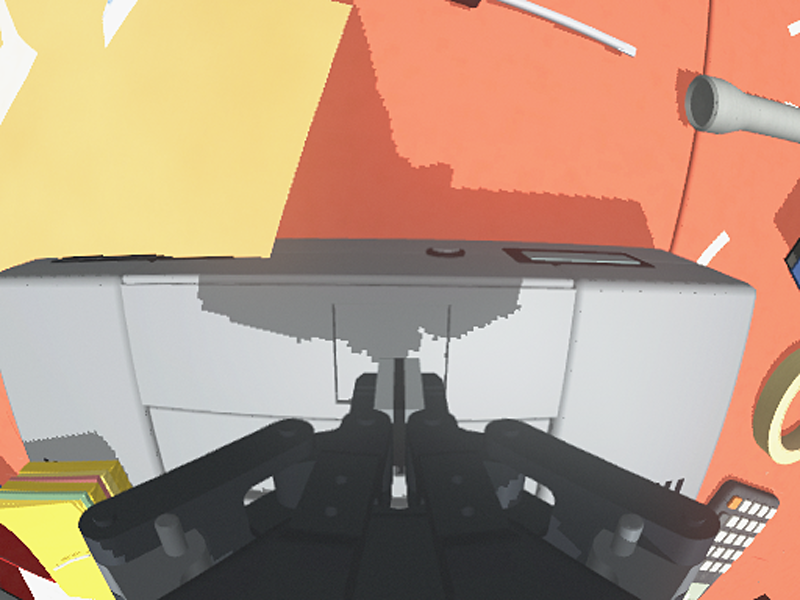

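The picture shows the fingertips, around (399,360), over the opening, whose sides are at x = 333 and 449. Now a gentle descent to just about the button's surface level.

Call:
play_rows(plan=[[0.8,0,-0.15,0,0,0,0],[1.5,0,-0.15,0,0,0,0],[1.9,0,-0.15,0,0,0,0],[2.1,0,-0.15,0,0,0,0],[2.2,0,-0.15,0,0,0,0],[2.2,0,-0.15,0,0,0,0],[2.2,0,-0.15,0,0,0,0]])

```text
time_s: 4.15
ee_pos: [0.5234, 0.2117, 0.1722]
tool_rot: [[0.002, -0.983, -0.182], [0.002, -0.182, 0.983], [-1.0, -0.002, 0.002]]
force: [-0.1, 0.6, -0.1]
gripper_width: 0.0
```

Call:
play_rows(plan=[[0.1,0,0,0,0,0,0],[0.2,0,0,0,0,0,0],[0.25,0,0,0,0,0,0],[0.3,0,0,0,0,0,0],[0.3,0,0,0,0,0,0]])

```text
time_s: 4.57
ee_pos: [0.5236, 0.2118, 0.1695]
tool_rot: [[0.002, -0.983, -0.182], [0.002, -0.182, 0.983], [-1.0, -0.002, 0.002]]
force: [-0.8, -0.1, 3.7]
gripper_width: 0.0
```

Contact came below the strip level, with a force that fits the spring. I'll press on.

Call:
play_rows(plan=[[0.1,0,0,0,0,0,0],[0.2,0,0,0,0,0,0],[0.3,0,0,0,0,0,0],[0.35,0,0,0,0,0,0],[0.4,0,0,0,0,0,0],[0.4,0,0,0,0,0,0]])

```text
time_s: 5.07
ee_pos: [0.5236, 0.2117, 0.1653]
tool_rot: [[0.002, -0.983, -0.182], [0.002, -0.182, 0.983], [-1.0, -0.002, 0.002]]
force: [-0.9, 0.0, 4.6]
gripper_width: 0.0002
```

```bash
python3 - <<'E'
from h import *
s=ctrl.observe();print({k:np.round(v,4).tolist() for k,v in s.items() if k in("time_s","ee_pos","force")})
f=viewer.grab_frame("scene");g=viewer.grab_frame("wrist")
a=cv2.resize(f["image"][120:230,190:350,::-1],(800,550)[:2],interpolation=cv2.INTER_CUBIC)[:,:,:]
b=cv2.resize(g["image"][150:330,:,::-1],None,fx=1.5,fy=1.5)
a=cv2.resize(f["image"][125:205,190:350,::-1],(640,320),interpolation=cv2.INTER_CUBIC)
o=np.zeros((320+270,768,3),np.uint8);o[:320,:640]=a;o[320:]=b
cv2.imwrite("pics/w4.png",o)
E
```

```text
{'time_s': 5.0667, 'ee_pos': [0.5236, 0.2117, 0.1653], 'force': [-0.8696, 0.0094, 4.6451]}
```

View pics/w4.png

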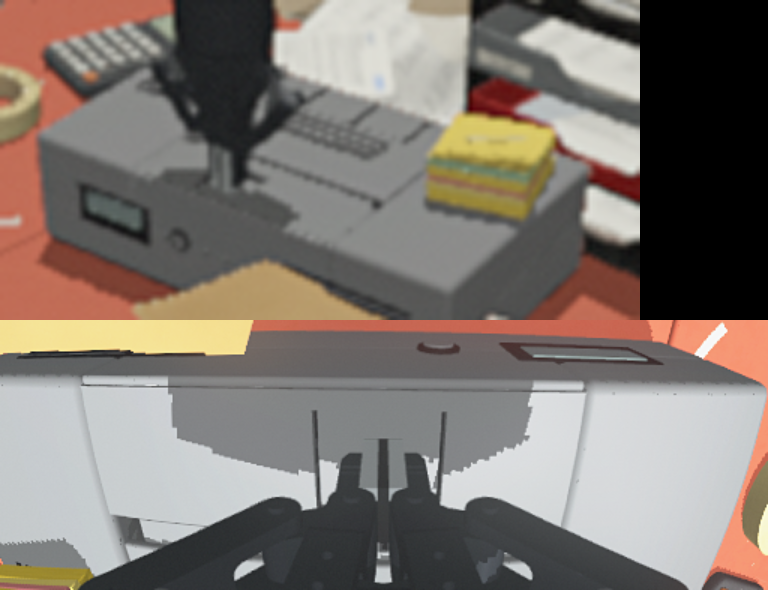

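The door has sprung ajar: the scene crop shows a dark gap from about (250,155) to (380,205). I'll lift clear and move over the flat part of the door in front of the first rib.

Call:
play_rows(plan=[[-1.2,0,0,0,0,0,0],[-2.5,0,0,0,0,0,0],[-2.8,0,0,0,0,0,0],[-2.8,-2,-0.6,0,0,0,0],[-2.8,-4,-1.3,0,0,0,0],[-2.8,-5.5,-1.8,0,0,0,0],[-2.8,-6.3,-2,0,0,0,0],[-2.8,-6.3,-2,0,0,0,0],[-2.8,-6.3,-2,0,0,0,0]])

```text
time_s: 5.92
ee_pos: [0.5884, 0.2035, 0.1928]
tool_rot: [[0.001, -0.983, -0.182], [0.002, -0.182, 0.983], [-1.0, -0.001, 0.002]]
force: [-0.4, 0.6, 0.1]
gripper_width: 0.0004
```

```bash
python3 - <<'E'
from h import *
s=ctrl.observe();print({k:np.round(v,4).tolist() for k,v in s.items() if k in("time_s","ee_pos","force")})
f=viewer.grab_frame("scene");g=viewer.grab_frame("side")
a=cv2.resize(f["image"][125:200,190:350,::-1],(640,300),interpolation=cv2.INTER_CUBIC)
b=cv2.resize(g["image"][145:220,215:375,::-1],(640,300),interpolation=cv2.INTER_CUBIC)
cv2.imwrite("pics/w5.png",np.vstack([a,b]))
E
```

```text
{'time_s': 5.9167, 'ee_pos': [0.5884, 0.2035, 0.1928], 'force': [-0.4417, 0.6098, 0.1342]}
```

View pics/w5.png

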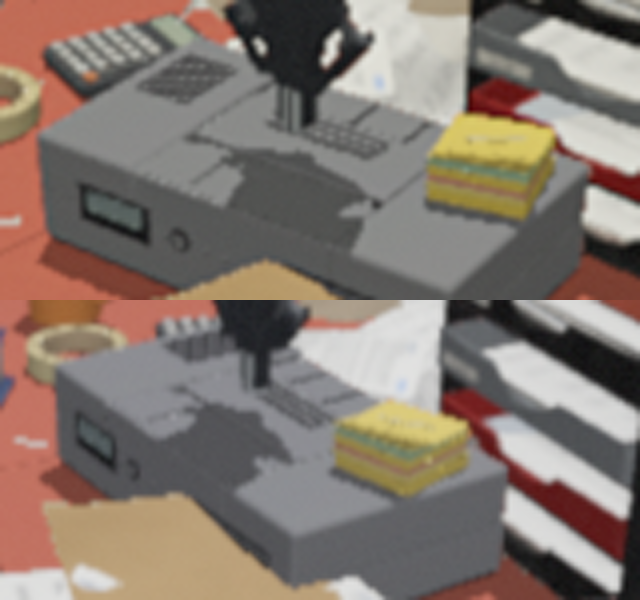

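The tips are hovering over the door ahead of the ribs. I'll descend to about 3 mm above the door flat.

Call:
play_rows(plan=[[0.6,0,0,0,0,0,0],[1.1,0,0,0,0,0,0],[1.5,0,0,0,0,0,0],[1.65,0,0,0,0,0,0],[1.65,0,0,0,0,0,0],[1.65,0,0,0,0,0,0]])

```text
time_s: 6.52
ee_pos: [0.5878, 0.2039, 0.1765]
tool_rot: [[0.0, -0.983, -0.183], [0.002, -0.183, 0.983], [-1.0, -0.001, 0.002]]
force: [0.5, -1.0, -0.0]
gripper_width: -0.0003
```

Call:
play_rows(plan=[[0,-0.4,0,0,0,0,0],[0,-0.8,0,0,0,0,0],[0,-1.2,0,0,0,0,0],[0,-1.6,0,0,0,0,0],[0,-2.0,0,0,0,0,0],[0,-2.4,0,0,0,0,0],[0,-2.8,0,0,0,0,0],[0,-3.2,0,0,0,0,0],[0,-3.6,0,0,0,0,0],[0,-4.0,0,0,0,0,0]])

```text
time_s: 7.35
ee_pos: [0.6275, 0.2112, 0.1765]
tool_rot: [[0.0, -0.983, -0.183], [0.002, -0.183, 0.983], [-1.0, -0.001, 0.002]]
force: [-0.7, -1.2, -0.7]
gripper_width: 0.0002
```

Call:
play_rows(plan=[[0,-0.3,0,0,0,0,0],[0,-0.6,0,0,0,0,0],[0,-0.9,0,0,0,0,0],[0,-1.2,0,0,0,0,0],[0,-1.5,0,0,0,0,0],[0,-1.8,0,0,0,0,0],[0,-1.8,0,0,0,0,0]])

```text
time_s: 7.93
ee_pos: [0.6459, 0.2146, 0.1765]
tool_rot: [[0.001, -0.983, -0.182], [0.002, -0.182, 0.983], [-1.0, -0.001, 0.002]]
force: [0.7, 0.4, -0.6]
gripper_width: 0.0001
```

```bash
python3 - <<'E'
from h import *
f=viewer.grab_frame("scene");g=viewer.grab_frame("side")
a=cv2.resize(f["image"][125:200,190:350,::-1],(640,300),interpolation=cv2.INTER_CUBIC)
b=cv2.resize(g["image"][145:220,215:375,::-1],(640,300),interpolation=cv2.INTER_CUBIC)
cv2.imwrite("pics/w6.png",np.vstack([a,b]))
E
```

```text
(no output)
```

View pics/w6.png

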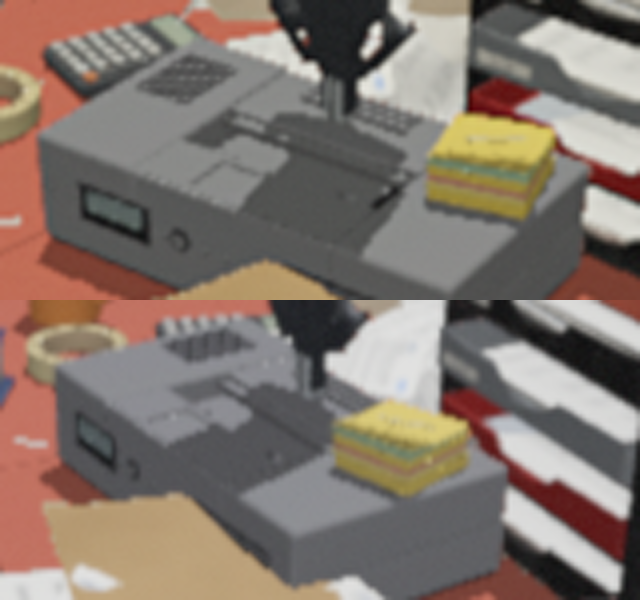

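The door is moving with the tips: the bay is wide open at about (300,150). I'll continue in small steps to the stop.

Call:
play_rows(plan=[[0,-0.2,0,0,0,0,0],[0,-0.3,0,0,0,0,0],[0,-0.4,0,0,0,0,0],[0,-0.5,0,0,0,0,0],[0,-0.5,0,0,0,0,0]])

```text
time_s: 8.45
ee_pos: [0.6493, 0.2155, 0.1763]
tool_rot: [[-0.002, -0.983, -0.183], [0.002, -0.183, 0.983], [-1.0, 0.002, 0.002]]
force: [-5.7, -1.8, 3.3]
gripper_width: -0.0001
```

Call:
play_rows(plan=[[0,-0.2,0,0,0,0,0],[0,-0.4,0,0,0,0,0],[0,-0.4,0,0,0,0,0],[0,-0.4,0,0,0,0,0]])

```text
time_s: 8.78
ee_pos: [0.6501, 0.2158, 0.1759]
tool_rot: [[-0.009, -0.983, -0.183], [-0.0, -0.183, 0.983], [-1.0, 0.009, 0.002]]
force: [-14.5, -3.7, 10.1]
gripper_width: -0.0001
```

It's at the stop: the force rose to 15 N with under 1 mm of movement. I'll back off, then lift away.

Call:
play_rows(plan=[[0,0.4,0,0,0,0,0],[-0.1,0.8,0,0,0,0,0],[-0.6,1.0,0,0,0,0,0],[-2,1.0,0,0,0,0,0],[-5,1.0,0,0,0,0,0],[-9,2,0,0,0,0,0],[-13,4,0,0,0,0,0],[-16,6,0,0,0,0,0],[-18,7,0,0,0,0,0],[-18,7,0,0,0,0,0]])

```text
time_s: 9.62
ee_pos: [0.5832, 0.2034, 0.3632]
tool_rot: [[-0.0, -0.983, -0.184], [0.004, -0.184, 0.983], [-1.0, -0.0, 0.004]]
force: [0.1, -0.4, -0.0]
gripper_width: -0.0004
```

Call:
play_rows(plan=[[0,0,0,0,0,0,0],[0,0,0,0,0,0,0],[0,0,0,0,0,0,0]])

```text
time_s: 9.87
ee_pos: [0.5834, 0.2034, 0.3627]
tool_rot: [[-0.001, -0.983, -0.183], [0.004, -0.183, 0.983], [-1.0, -0.0, 0.004]]
force: [0.3, -0.4, 0.4]
gripper_width: -0.0001
```

```bash
python3 - <<'E'
from h import *
f=viewer.grab_frame("wrist"); s=ctrl.observe(); print(s["ee_pos"],s["force"],s["time_s"])
cv2.imwrite("pics/w7.png",cv2.resize(f["image"][...,::-1],(800,600),interpolation=cv2.INTER_CUBIC)); np.savez("w7.npz",**f)
g=viewer.grab_frame("scene")
for q,h in(("note_cube",.125),("torch",.02),("screwdriver",.015),("spare_battery",.05)):
    d=viewer.cut_out(q,"scene")
    if d: v,u=np.nonzero(d[0]["pixels"]); print(q,np.round(ray(g,(u.mean(),v.mean()),h),3))
E
```

```text
[0.58326928 0.20333227 0.36213811] [-0.18819655 -0.14109582 -0.39112332] 9.9167
note_cube [0.643 0.06  0.125]
torch [0.611 0.307 0.02 ]
screwdriver [0.34  0.198 0.015]
spare_battery [ 0.633 -0.175  0.05 ]
```

View pics/w7.png

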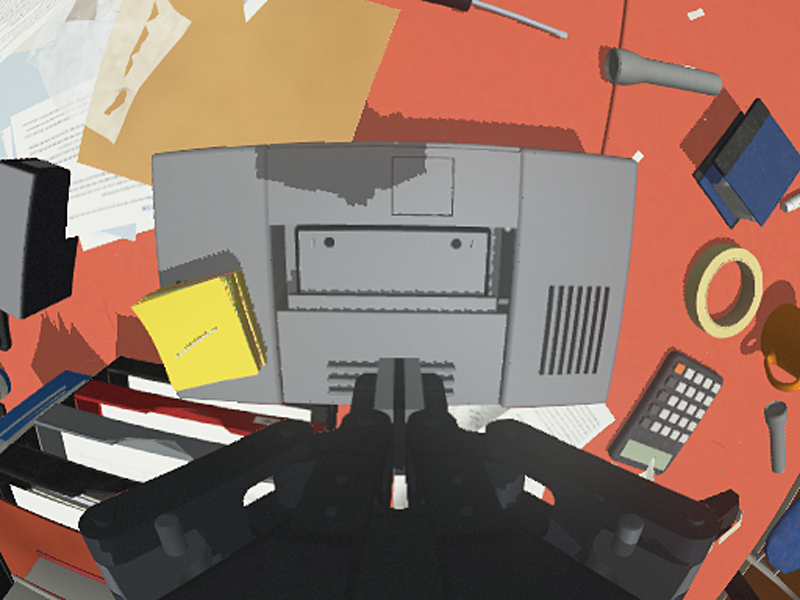

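The bay is open with the door at the rear: its front edge is at about y = 312 and its ribs at about 375. The note cube, torch and screwdriver look unmoved. I'll check the door travel and the torch numerically, then hand in.

```bash
python3 - <<'E'
from h import *
f=np.load("w7.npz");w=np.load("w1.npz");k=.64;a=np.radians(10.3);X=np.array([np.cos(a),np.sin(a)])
W=lambda f,u,v,z:wray(f,((u+.5)*k-.5,(v+.5)*k-.5),z)
print("door front travel",(W(f,392,313,.1)[:2]-[.5995,.205])@X+.045)
print("rib travel",(W(f,345,363,.107)[:2]-W(w,330,359,.107)[:2])@X)
print("torch before/after",W(w,615,136,.02),W(f,663,72,.02))
ctrl.job_done()
E
```

```text
door front travel 0.06585476674399952
rib travel 0.06703064713266267
torch before/after [0.3548909  0.42692978 0.02      ] [0.35601995 0.42733852 0.02      ]
the job is handed in; nothing more can be done
```

The job is handed in: I pressed the release button, the door sprang ajar, and I pushed it back to its stop by its first rib. All of it was done with the shut fingertips, and the arm is clear of everything.

- **Finding the button:** I found its outline with the wrist camera instead of sliding along the strip. Touch then confirmed it: no contact at strip level, and a springy resistance of about 4–5 N below it.
- **Door at its stop:** The force rose to about 15 N with under 1 mm of further movement. The last picture puts the door travel at 65.9 mm from its front edge and 67.0 mm from the ribs, against the expected 66 mm.
- **Bystanders:** The note cube, spare battery, screwdriver and torch are where they were, within 2 mm. The network's last scene-camera report put the torch on the unit, which was a false detection. The wrist picture shows the torch within about 1 mm of where it started.
- **Other check that disagreed:** My first fit of the unit's pose was several millimetres off because paper hid its base. I replaced it with wrist camera measurements before touching anything.

It took about 10 s of the 51 s allowed.

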